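Raise the presser foot to its high lift and slide a jute sole under it

TASK

The thick jute sole beside the sewing machine is next to be stitched. Push the foot lifter's hand lever on the back of the machine's head over, past its first notch to its second stop, so that the presser foot stays at its full lift; then slide the sole along the bed, sideways under the raised foot, until its long side lies against the edge guide. Only push: pick nothing up, and leave the other things where they stand.

Things in the scene. Friction and masses are not known exactly. Their poses are not given: they have to be found in the camera images.
- machine: Light grey flat-bed sewing machine, fixed, its front to the robot, turned a little. Origin: the point of the bed straight under the needle; the bed is flush with the table. Axes: x to the machine's back (away from the robot), y to its left, z up. Nothing of it but the lever reaches left of y = 22 mm. The head, arm and column stand along -y from there.
- head_top (a point): Middle of the top of the head, the casting that carries needle and foot, at machine (0, -14, 262) mm. In machine axes, mm: head x -40..40, y -50..22, z 100..262; arm x -37..37, y -310..-50, z 168..256, a thread pin 5 mm thick at (0, -90) up to z 288; column x -54..54, y -400..-290, up to z 256; hand wheel out to y -445.
- lifter (a joint): Lever angle (rad): 0 = foot down, leaning 0.60 from upright to machine +y (left); grows as the lever swings up and over to -y. Foot spring and click stop work on it: let go below about 0.3 it springs back to 0; it rests in the first notch at about 0.5 (foot half up); past about 1.0 it snaps to its second stop, 1.14 (leaning 0.54 to the right), and stays. Up to about 8 N at the knob.
- lever_pivot (a point): Centre of the lever's pivot on the back of the head, at machine (56, -4, 190) mm. The pin runs along machine x, so the lever swings in a plane parallel to the machine's y and z.
- lever_knob (a point): Centre of the black ball, 26 mm in diameter, at the lever's free end, 112 mm from the pivot, in the same plane: about 282 mm above the table at the start, 302 mm at the top of its swing, so always above the head. The lever itself is a steel flat 6 mm thick (along x) and 11 to 16 mm wide.
- presser_bar (a joint): Lift of the presser foot (m): 0 = down on the bed, about 0.009 in the lever's first notch, about 0.021 at its second stop. Moved by the lever.
- presser_foot (a point): Middle of the underside of the steel presser foot, under the needle (15 mm wide along machine y, about 45 mm long along x).
- edge_guide (a point): Middle of the left face of the edge guide, at table height: a steel fence fixed to the bed just right of the foot, 70 mm long along machine x, 11 mm high. The face looks to machine +y and lies 16 mm right of the needle. Axes as the machine's.
- sole: Jute sole to stitch, flat and loose left of the foot, long axis (its x, toe to +x) about along machine x: 240 mm long, 16 thick, 120 to 240 g, 90 wide at the toe end, 80 at the heel, 85 midway with straight sides. Origin: underside, mid length. Too thick for the foot in the first notch, 5 mm to spare at the second. Against the guide its axis lies about 43 mm left of the guide's face.
- cone_white: Bystander: white thread cone, 108 mm wide, 167 mm high, standing behind the arm. Origin under its centre.
- cone_black: Bystander: black thread cone, the same size, standing behind and left of the sole's toe.
- shears: Bystander: tailor's shears lying left of the sole, 210 mm long, 13 mm high.
- awl: Bystander: awl with wooden handle lying between the sole's heel and the robot, 160 mm long, 24 mm high.
- wax: Bystander: round cake of wax, 52 mm wide, 18 mm high, in front of the arm.
- bobbin_a: Bystander: small wound bobbin, 22 mm wide, 11 mm high, on the bed under the arm.
- bobbin_b: Bystander: another such bobbin on the bed under the arm.
- sole_stack: Bystander: stack of three more jute soles, 240 x 95 mm, 50 mm high, well left of the work.
There are look-alikes about, which are no part of the job. What is shaped like the sole but green or red is not meant.

How it is judged:
By the outcome, as a careful person would: the job done as asked, in the order asked, and still so for the second after the job is handed in, with the robot touching nothing.
It also fails if it takes over 54 s, if anything falls off the work surface, if the arm or the gripper's body presses on something with over 40 N, if the wrist force passes 120 N, or if a joint passes its speed limit or range.

ROBOT

A 6-joint arm with a two-finger parallel gripper is mounted at the origin on the work surface. World frame = base frame: x ahead of the robot, y to its left, z up, the work surface at z = 0. Lengths are in m, angles in rad, forces in N, time in s.
With the tool pointing down it reaches from about 0.4 to 0.925 m from the base axis. Payload 3.4 kg.
Tool frame: the origin (TCP) lies on the centre line of the jaws, within the pads' length; the fingertips stand 22 mm ahead of it and the grasp point (between the pads) lies 3 mm ahead of it; z points along the fingers, x is the direction in which the jaws open and shut, and the axes are right-handed (so a half turn about z gives the same grasp; the last joint's range is limited). The gripper opens to 85 mm and grips with 20 to 120 N. Pads are 22 mm wide; open, the fingers measure 114 mm over their backs; the gripper's body (76 mm by 85 mm) begins 54 mm behind the grasp point. The pads swing forward as they close: fully open they stand 13 mm farther back than shut.
Start: joints at [1.246, 0.307, 1.506, -0, 1.328, -0.073], TCP at [0.143, 0.557, 0.253] pointing down, gripper open.
Joint ranges: [-3.12, 3.12], [-1.05, 2.28], [0.14, 2.33], [-1.42, 4.57], [0.1, 2.73], [-2.68, 2.68]. Speed limits (rad/s): [2.57, 2.57, 3.14, 3.14, 3.14, 3.14].

INTERFACE

Orientations are given as a unit quaternion [x, y, z, w].
In Python, from cell import get_obs, camera, ticket gives the robot as it stands.
- The arm moves only by the tool servo_tool, never from a script. Its argument "commands" is a list that holds one entry, the list of rows, each a list of 5 numbers: the shift along the tool's x, y, z as a fraction of full scale, then the turn about the tool's z as a fraction of full scale, then the opening, from 0 (shut) to 1 (fully open). In form: [[[x, y, z, spin, grip], ...]]. A call has 1 to 12 rows; each row shifts and turns the pose as measured when the row begins, along the tool's axes as they then stand; what a row does not reach is not made up. Full scale, the value 1, is 0.02 m for a shift and 90 degrees for a turn. A row lasts 1/8 s, in which the tool goes at most 62.5 mm and 10.7 degrees, less where a joint would pass 70% of its speed; a pose out of reach is approached as far as the arm can. A call with a number of a shift or a turn outside -1 to 1 is refused whole. A call with a gripper value outside its range is refused whole. The fingers move at their own pace and stop on an object; the grip force is fixed at half the most. Time passes only in rows, so rows that do not move let the fingers close. It gives the time, the measured TCP pose, the force and the opening at its end, in the units of the state.
- get_obs(): the state, without advancing time (a new reading comes with each control period).
- camera(name): name is "side" or "top"; returns a dict with "img" (480x640x3 uint8, red, green, blue), "K" (3x3 intrinsics, pixels), "k1" (the pictures are not rectified: a ray, as slopes to the right and down, at radius r is drawn at 1 + k1 r^2 times it, then the intrinsics apply), "xyz" and "rotation" of the camera in the world. Camera axes: x right, y down, z forward; pixel columns grow to the right and rows downward; lengths in m; the calibration is good to about 2 mm. A picture is of the moment at which its call begins. There is no depth.
- ticket.close_job(): hands the job in, once; it reports no verdict.
The state is a dict: "time": time; "joint_positions": joint angles; "joint_velocities": joint speeds; "tau": joint torques, N m; "ee_pos": TCP position; "orientation": TCP orientation; "wrist_force": force on the tool from outside, world axes, zero at the start; "wrist_torque": the same for the moment, N m; "width": finger opening in m.
Only numpy, scipy, OpenCV 4.12 (cv2) and the standard library are available. Lean on these libraries where they do the work, as an engineer would, in place of code of your own. Each camera call takes 0.05 s, during which the arm holds its last target.

## Working session

There is one attempt and no reset: what is moved stays moved. The work goes in short steps, Python scripts to look and compute and a tool call to move; the robot and the scene stay as the last step left them, time stands still between calls to the robot, and variables do not carry over. Pictures are saved under pics/ and viewed, and the job is handed in when it is done.

Besides the shell and the picture viewer there is one more tool, called as name(argument=value, ...) on one line, values as JSON. servo_tool: Moves the arm, as the interface text tells. Shift numbers are shares of 0.02 m and turn numbers shares of 90 degrees, none past 1 either way. Its arguments: {"type":"object","properties":{"commands":{"type":"array","items":{"type":"array","items":{"type":"array","items":{"type":"number"}}}}},"required":["commands"]}

```bash
mkdir -p pics
cat > h.py <<'E'
import numpy as np, cv2
from cell import get_obs, camera, ticket
def shot(name,fn):
    c=camera(name); cv2.imwrite('pics/'+fn+'.png',c['img'][:,:,::-1])
    np.savez('pics/'+fn+'.npz',**{k:np.array(v) for k,v in c.items()})
    return c
def load(fn): return dict(np.load('pics/'+fn+'.npz'))
def dist(c): return np.array([float(c['k1']),0,0,0])
def ray(c,p):
    u=cv2.undistortPoints(np.array([[p]],float),c['K'],dist(c))[0,0]
    return c['xyz'],c['rotation']@np.array([u[0],u[1],1])
def onz(c,p,z):
    o,d=ray(c,p); return o+d*(z-o[2])/d[2]
def proj(c,P):
    R=c['rotation'].T; t=-R@c['xyz']
    return cv2.projectPoints(np.array(P,float).reshape(-1,1,3),cv2.Rodrigues(R)[0],t,c['K'],dist(c))[0][:,0]
def crop(fn,x0,y0,x1,y1,s,out):
    i=cv2.imread('pics/'+fn+'.png')[y0:y1,x0:x1]
    cv2.imwrite('pics/'+out+'.png',cv2.resize(i,None,fx=s,fy=s,interpolation=cv2.INTER_CUBIC))
E
python3 - <<'E'
from h import *
for n in('side','top'):
    c=shot(n,n+'0'); print(n,c['K'],c['k1'],c['xyz'],c['rotation'])
print(get_obs())
E
```

```text
side [[479.29036589   0.         314.87763935]
 [  0.         479.29036589 230.69549911]
 [  0.           0.           1.        ]] 0.03187230988337235 [-0.14079268 -0.11111373  0.99993421] [ 0.77795141 -0.527335    0.19784561 -0.27850768]
top [[479.87393565   0.         317.5108432 ]
 [  0.         479.87393565 241.31781   ]
 [  0.           0.           1.        ]] -0.025418791473745657 [0.25832538 0.12370635 1.20093422] [-0.66453299  0.73983139 -0.07726248  0.0712456 ]
{'time': 0.1, 'joint_positions': array([ 1.24647781e+00,  3.07475587e-01,  1.50750431e+00, -1.62937957e-06,
        1.32837899e+00, -7.34795016e-02]), 'joint_velocities': array([-0.00023515, -0.00187885, -0.00282352, -0.00229517, -0.0005195 ,
        0.00019416]), 'tau': array([-6.03915250e-04, -4.58521378e+01, -2.52604580e+01, -2.52208192e-04,
        5.73334750e-03, -7.26084835e-06]), 'ee_pos': array([0.14255919, 0.55647127, 0.25250055]), 'orientation': array([ 7.90004891e-01,  6.13099904e-01, -7.35096350e-04,  4.89418805e-04]), 'wrist_force': array([-0.30665888, -0.51939953, -0.28101949]), 'wrist_torque': array([ 0.02829068, -0.00069258, -0.01810399]), 'width': 0.08531278001008949}
```

Run:
```python
s=open('h.py').read()
s=s.replace("    return c\ndef load(fn): return dict(np.load('pics/'+fn+'.npz'))","    return load(fn)\ndef load(fn):\n    c=dict(np.load('pics/'+fn+'.npz'))\n    c['rotation']=Rn.from_quat(c['rotation']).as_matrix()\n    return c").replace("import numpy as np, cv2","import numpy as np, cv2\nfrom scipy.spatial.transform import Rotation as Rn")
open('h.py','w').write(s)
from h import *
for n in('side0','top0'):
    c=load(n);print(c['rotation'].round(2).tolist(), proj(c,[[.1425,.5565,.2525]]))
```

```text
[[0.37, -0.71, 0.6], [-0.93, -0.29, 0.22], [0.01, -0.64, -0.77]] [[ 28.19813864 277.30122686]]
[[-0.11, -0.97, 0.21], [-0.99, 0.1, -0.02], [-0.0, -0.21, -0.98]] [[ 96.88292866 430.52714337]]
```

View pics/side0.png

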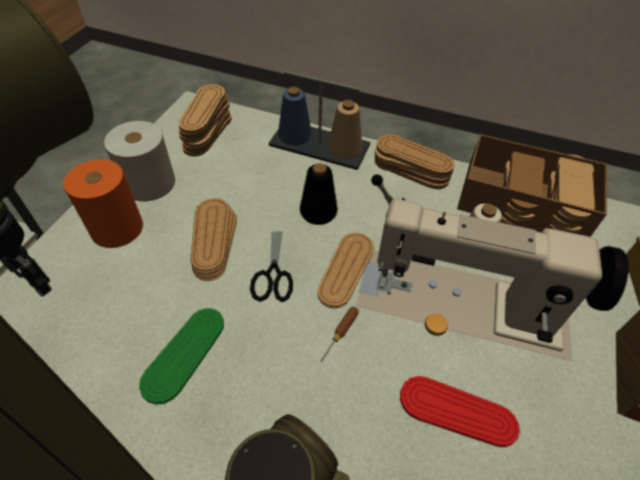

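View pics/top0.png

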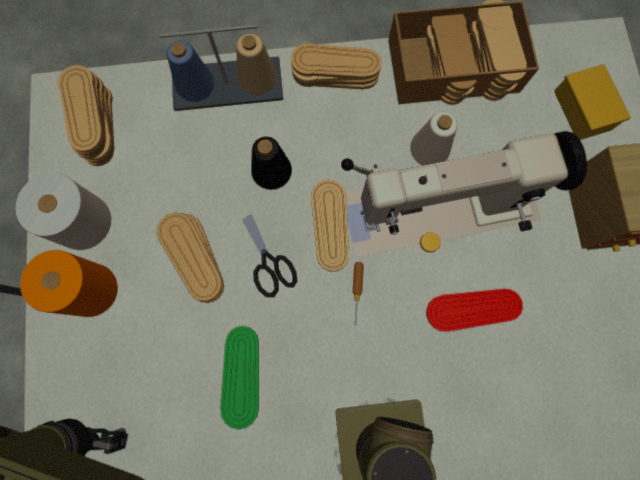

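Candidates for the sole: side (347,270) / top (331,225) is natural jute, flat, and just left of the foot, so it fits. Top (190,256) is the stack, (240,378) is green, (475,310) is red, and (82,115) and (335,65) are stacks farther off. I'll check enlarged crops.

Run:
```python
from h import *
crop('top0',290,130,490,280,4,'c_top'); crop('side0',300,160,500,310,4,'c_side');crop('top0',430,110,600,240,4,'c_top2')
```

```text
(no output)
```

View pics/c_top.png

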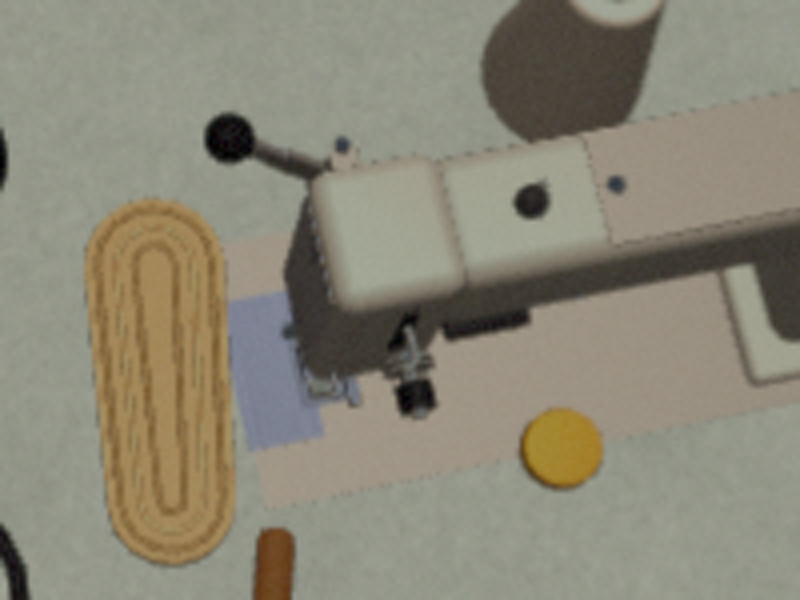

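View pics/c_side.png

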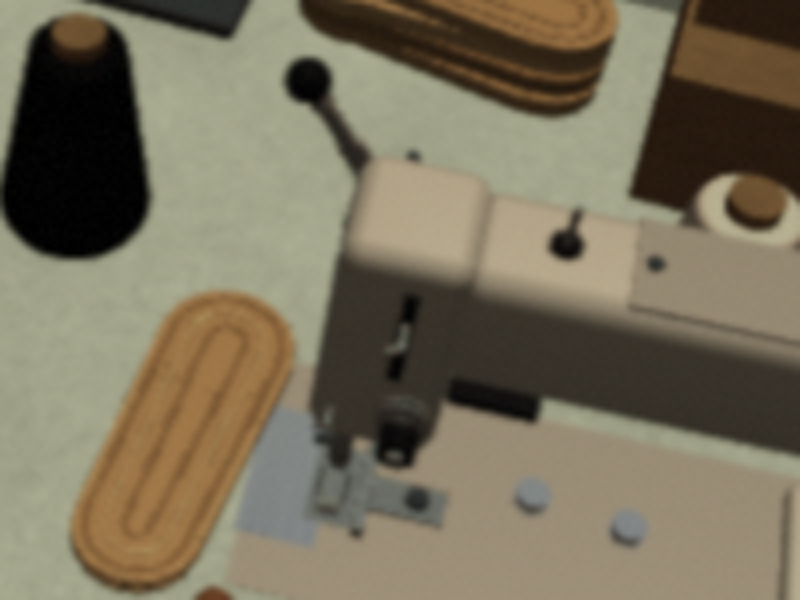

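View pics/c_top2.png

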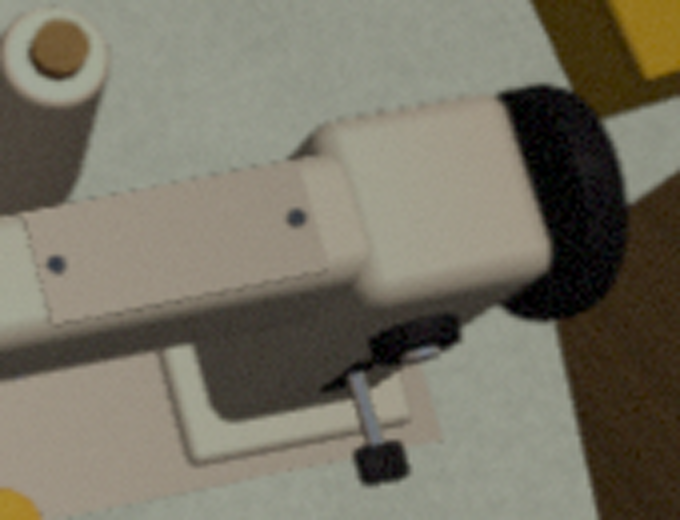

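```bash
cat >> h.py <<'E'
def M(p,P):  # machine mm -> world
    c,s=np.cos(p[2]),np.sin(p[2]); P=np.atleast_2d(P)/1000
    return np.c_[p[0]+c*P[:,0]-s*P[:,1],p[1]+s*P[:,0]+c*P[:,1],P[:,2]]
E
python3 - <<'E'
from h import *
from scipy.optimize import least_squares
T,S=load('top0'),load('side0')
kn=[56,59.2,282.4]; ht=[0,-14,262]; pb=[0,-90,257]
obs=[(T,kn,(347.5,164.5)),(S,kn,(377,180)),(T,ht,(387.8,188.5)),(S,ht,(405,214)),(T,pb,(290+530/4,130+207/4)),(S,pb,(300+567/4,160+247/4))]
# column top centre front/back: top crop2
obs.append((T,[0,-345,256],(430+450/4,110+198/4)))
f=lambda p:np.concatenate([proj(c,M(p,P))[0]-np.array(q) for c,P,q in obs])
r=least_squares(f,[.65,.0,.0]);print(r.x,np.degrees(r.x[2]),r.fun.reshape(-1,2).round(1))
p=r.x; np.save('mach.npy',p)
print('knob',M(p,kn),'pivot',M(p,[56,-4,190]))
# sole outline by colour
for n,c in(('top0',T),('side0',S)):
    im=cv2.imread(f'pics/{n}.png'); hsv=cv2.cvtColor(im,cv2.COLOR_BGR2HSV)
    m=cv2.inRange(hsv,(8,70,60),(28,255,255))
    k,l,st,ce=cv2.connectedComponentsWithStats(m)
    x,y=(331,225) if n=='top0' else (347,270)
    L=[i for i in range(1,k) if st[i,0]<=x<=st[i,0]+st[i,2] and st[i,1]<=y<=st[i,1]+st[i,3] and st[i,4]>500]
    print(n,st[L],ce[L])
    cs=cv2.findContours((l==L[0]).astype('uint8'),cv2.RETR_EXTERNAL,cv2.CHAIN_APPROX_NONE)[0][0][:,0]
    q=np.array([onz(c,pp,.016)[:2] for pp in cs])
    # filled area moment
    pts=np.argwhere(cv2.drawContours(np.zeros(im.shape[:2],'uint8'),[cs],-1,1,-1))[:,::-1]
    w=np.array([onz(c,pp,.016)[:2] for pp in pts]); 
    rect=cv2.minAreaRect((q*1000).astype('float32')); print(rect, w.mean(0))
    u,s,v=np.linalg.svd(w-w.mean(0),full_matrices=False); ax=v[0]*np.sign(v[0][0]); print('yaw',np.degrees(np.arctan2(ax[1],ax[0])))
    pm=(w.mean(0)-p[:2]); cc,ss=np.cos(p[2]),np.sin(p[2]); print('centroid in machine',cc*pm[0]+ss*pm[1],-ss*pm[0]+cc*pm[1])
for n,c,b in(('top0',T,(290,130)),('side0',S,(300,160))):
    im=cv2.imread(f'pics/{n}.png')[b[1]:b[1]+150,b[0]:b[0]+200]; im=cv2.resize(im,None,fx=4,fy=4,interpolation=cv2.INTER_CUBIC)
    def poly(P,col,cl=True):
        q=((proj(c,M(p,P))-b)*4+2).astype(int); cv2.polylines(im,[q],cl,col,1)
    poly([[40,22,262],[40,-50,262],[-40,-50,262],[-40,22,262]],(0,0,255))
    poly([[40,22,100],[-40,22,100],[-40,-50,100]],(0,0,255),False)
    poly([[35,-16,11],[-35,-16,11]],(0,255,0))
    poly([[22,7,5],[-22,7,5],[-22,-7,5],[22,-7,5]],(255,0,0))
    poly([[56,-4,190],[56,59.2,282.4]],(255,0,255))
    cv2.imwrite(f'pics/ov_{n}.png',im)
E
```

```text
[ 0.55322146 -0.03684852  0.08621657] 4.939845755949682 [[ 0.5  0.8]
 [ 0.2  0.3]
 [ 0.2 -0.8]
 [ 0.1 -1.3]
 [ 0.9  0. ]
 [-0.3  0.7]
 [-1.5  0.4]]
knob [[0.60391576 0.02695374 0.2824    ]] pivot [[ 0.60935789 -0.03601151  0.19      ]]
top0 [[ 311  180   38   91 2844]] [[330.18389592 224.18670886]]
((551.8223876953125, 65.21260070800781), (90.18598175048828, 236.86083984375), 85.49925994873047) [0.55207216 0.06306607]
yaw -2.4267942705219316
centroid in machine 0.007458599487318746 0.09964243659817389
side0 [[ 317  232   57   77 2586]] [[344.9358082  269.39636504]]
((548.02490234375, 59.45990753173828), (93.26884460449219, 246.49427795410156), 88.58031463623047) [0.54397485 0.06107411]
yaw -1.9966266426087842
centroid in machine -0.0007801617375610467 0.09835513140158579
```

View pics/ov_top0.png

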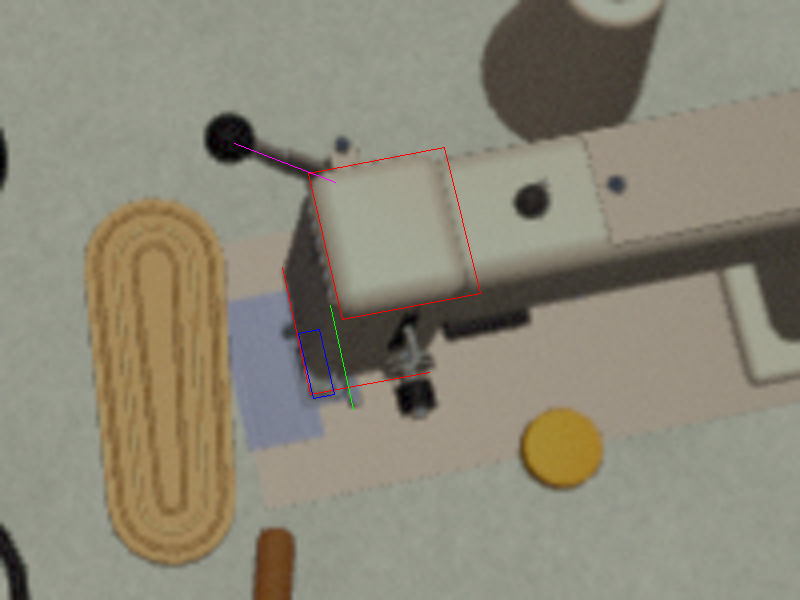

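View pics/ov_side0.png

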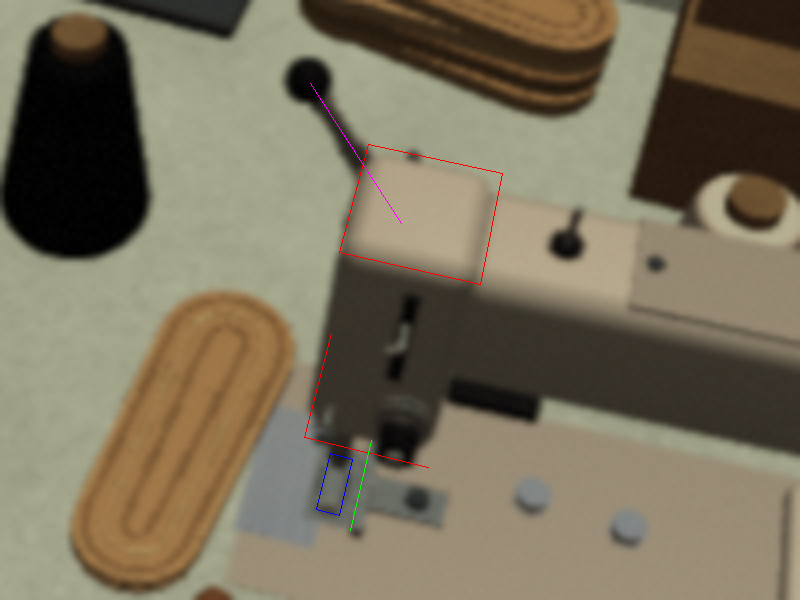

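```bash
cat >> h.py <<'E'
def soleout(q,z):
    a=np.linspace(-np.pi/2,np.pi/2,30)
    # tangent hull of two circles: toe r45 at +75, heel r40 at -80
    P=np.r_[np.c_[75+45*np.cos(a),45*np.sin(a)],np.c_[-80-40*np.cos(a),-40*np.sin(a)]*[1,1]]/1000
    c,s=np.cos(q[2]),np.sin(q[2])
    return np.c_[q[0]+c*P[:,0]-s*P[:,1],q[1]+s*P[:,0]+c*P[:,1],np.full(len(P),z)]
def solefit(views,q0):
    # views: list of (cam, mask 0/1)
    from scipy.optimize import minimize
    def cost(v):
        t=0
        for c,m in views:
            q=np.array([v[0]/1000,v[1]/1000,v[2]/100])
            pts=np.r_[proj(c,soleout(q,0)),proj(c,soleout(q,.016))].astype('float32')
            h=cv2.convexHull(pts)
            r=cv2.fillConvexPoly(np.zeros((1920,2560),'uint8'),np.round((h*4+1.5)*16).astype(np.int32),1,shift=4)
            M4=cv2.resize(m,(2560,1920),interpolation=cv2.INTER_NEAREST)
            t+=(r!=M4).sum()/16
        return t
    r=minimize(cost,[q0[0]*1000,q0[1]*1000,q0[2]*100],method='Nelder-Mead',options=dict(initial_simplex=np.array([q0[0]*1000,q0[1]*1000,q0[2]*100])+np.array([[0,0,0],[8,0,0],[0,8,0],[0,0,6]]),maxiter=80))
    return r.x/[1000,1000,100],r.fun
def solemask(fn,seed):
    im=cv2.imread(f'pics/{fn}.png'); m=cv2.inRange(cv2.cvtColor(im,cv2.COLOR_BGR2HSV),(8,70,60),(28,255,255))
    m=cv2.morphologyEx(m,cv2.MORPH_CLOSE,np.ones((3,3)))
    k,l,st,ce=cv2.connectedComponentsWithStats(m); return (l==l[seed[1],seed[0]]).astype('uint8')
def w2m(p,w):
    d=np.atleast_2d(w)[:,:2]-p[:2]; c,s=np.cos(p[2]),np.sin(p[2]); return np.c_[c*d[:,0]+s*d[:,1],-s*d[:,0]+c*d[:,1]]*1000
E
python3 - <<'E'
from h import *
p=np.load('mach.npy');T,S=load('top0'),load('side0')
mt,ms=solemask('top0',(331,225)),solemask('side0',(347,270))
for v in ([(T,mt)],[(S,ms)],[(T,mt),(S,ms)]):
    q,f=solefit(v,[.55,.063,-.04]); print(q,np.degrees(q[2]),f,w2m(p,q[:2]),'rel yaw',np.degrees(q[2]-p[2]))
for n,px in dict(cone_base_front=(272,188),cone_left=(251,170),cone_right=(291,170),sh_tip=(247,216),sh_pivot=(263,252),h1=(297,283),h2=(283,252),h3=(296,265),awlend=(358,263)).items():
    w=onz(T,px,.005); print(n,w.round(3),w2m(p,w).round(0))
for px in [(318,165),(318,221),(301,205),(338,205)]:
    w=onz(S,px,.0);print('cone side',px,w.round(3),w2m(p,w).round())
E
```

```text
[ 0.5531845   0.0628019  -0.03910926] -2.240795625936368 68.875 [[ 8.5440588  99.28346069]] rel yaw -7.180641381886049
[ 0.55281095  0.06255723 -0.04426414] -2.5361483688424564 67.3125 [[ 8.1508265  99.07186863]] rel yaw -7.475994124792137
[ 0.55302696  0.06274    -0.04196329] -2.404319419928848 140.5 [[ 8.38176842 99.23536546]] rel yaw -7.344165175878528
cone_base_front [0.667 0.203 0.005] [[134. 229.]]
cone_left [0.723 0.254 0.005] [[194. 275.]]
cone_right [0.711 0.149 0.005] [[173. 171.]]
sh_tip [0.599 0.273 0.005] [[ 72. 305.]]
sh_pivot [0.5   0.24  0.005] [[-29. 281.]]
h1 [0.412 0.162 0.005] [[-123.  210.]]
h2 [0.495 0.19  0.005] [[-39. 231.]]
h3 [0.458 0.16  0.005] [[-78. 204.]]
awlend [0.446 0.004 0.005] [[-103.   50.]]
cone side (318, 165) [0.893 0.269 0.   ] [[364. 276.]]
cone side (318, 221) [ 0.68   0.187 -0.   ] [[145. 212.]]
cone side (301, 205) [0.718 0.253 0.   ] [[189. 275.]]
cone side (338, 205) [0.758 0.156 0.   ] [[220. 174.]]
```

servo_tool(commands=[[[0, 0, -1, -0.11, 0], [0, 0, -1, -0.1, 0], [0, 0, -0.3, 0, 0], [0, 0, 0, 0, 0]]])

```text
time: 0.6
ee_pos: [0.142, 0.5549, 0.2966]
orientation: [0.677, 0.736, -0.004, 0.002]
wrist_force: [1.3, 0.3, -0.6]
width: 0.0122
```

servo_tool(commands=[[[-1, 0.8, 0, 0, 0], [-1, 0.8, 0, 0, 0], [-1, 0.8, 0, 0, 0], [-1, 0.8, 0, 0, 0], [-1, 0.8, 0, 0, 0], [-1, 0.8, 0, 0, 0], [-1, 0.8, 0, 0, 0], [-1, 0.8, 0, 0, 0], [-1, 0.8, 0, 0, 0], [-1, 0.8, 0, 0, 0], [-1, 0.8, 0, 0, 0], [-1, 0.8, 0, 0, 0]]])

```text
time: 2.1
ee_pos: [0.3522, 0.3185, 0.2856]
orientation: [0.685, 0.728, -0.014, 0.003]
wrist_force: [0.1, -1.0, -0.2]
width: -0.0
```

servo_tool(commands=[[[-1, 0.88, -0.15, 0, 0], [-1, 0.88, -0.15, 0, 0], [-1, 0.88, -0.15, 0, 0], [-1, 0.88, -0.15, 0, 0], [-1, 0.88, -0.15, 0, 0], [-1, 0.88, -0.15, 0, 0], [-1, 0.88, -0.15, 0, 0], [-1, 0.88, -0.15, 0, 0], [-0.7, 0.6, -0.1, -0.01, 0], [-0.5, 0.4, 0, -0.01, 0], [0, 0, 0, 0, 0]]])

```text
time: 3.48
ee_pos: [0.5237, 0.1341, 0.3017]
orientation: [0.682, 0.731, -0.023, -0.002]
wrist_force: [0.1, -0.6, 0.2]
width: -0.0004
```

```bash
cat > s.py <<'E'
from h import *
p=np.load('mach.npy')
def st():
    o=get_obs(); e=Rn.from_quat(o['orientation']).as_matrix()
    print('t',round(o['time'],2),'machine',w2m(p,o['ee_pos']).round(1),'z',o['ee_pos'][2].round(4),'toolx yaw rel mach',np.degrees(np.arctan2(e[1,0],e[0,0])-p[2]).round(1),'zaxis',e[:,2].round(3),'F',o['wrist_force'].round(1),'w',o['width'].round(4))
if __name__=='__main__': st()
E
python3 s.py
```

```text
Traceback (most recent call last):
  File "s.py", line 6, in <module>
    if __name__=='__main__': st()
                             ~~^^
  File "s.py", line 5, in st
    print('t',round(o['time'],2),'machine',w2m(p,o['ee_pos']).round(1),'z',o['ee_pos'][2].round(4),'toolx yaw rel mach',np.degrees(np.arctan2(e[1,0],e[0,0])-p[2]).round(1),'zaxis',e[:,2].round(3),'F',o['wrist_force'].round(1),'w',o['width'].round(4))
                                                                                                                                                                                                                                      ^^^^^^^^^^^^^^^^
AttributeError: 'float' object has no attribute 'round'
```

```bash
sed -i "s/o\['width'\].round(4)/round(o['width'],4)/" s.py; python3 s.py; python3 -c "
from h import *
shot('top','t1');shot('side','s1');crop('t1',250,100,450,250,4,'c_t1');crop('s1',300,100,500,250,4,'c_s1')"
```

```text
t 3.48 machine [[-14.7 172.9]] z 0.3017 toolx yaw rel mach 89.0 zaxis [-0.034 -0.031 -0.999] F [ 0.1 -0.6  0.2] w -0.0004
```

View pics/s1.png

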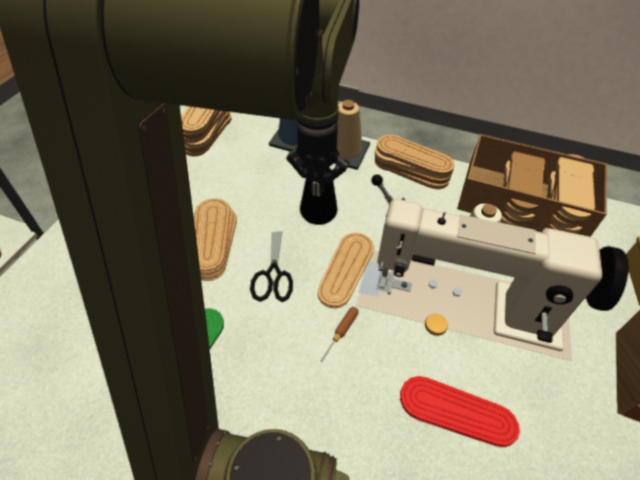

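View pics/c_t1.png

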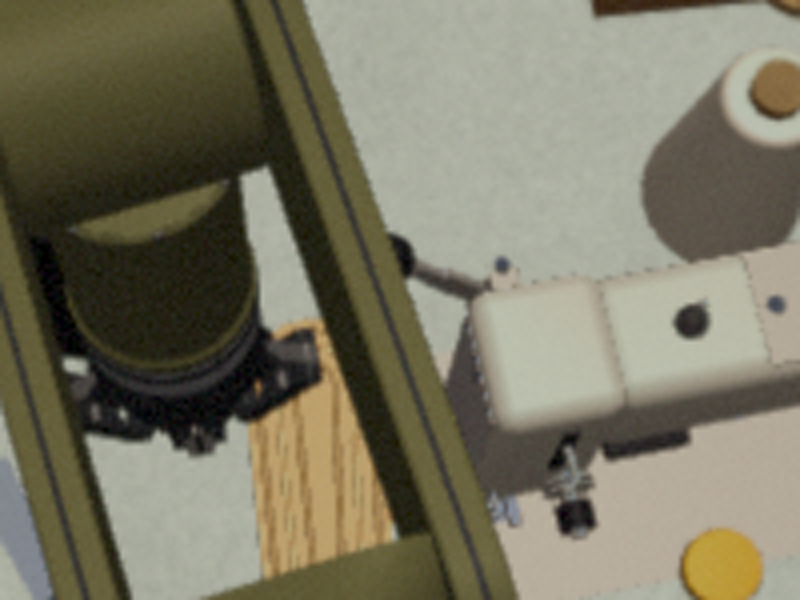

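servo_tool(commands=[[[0, 0, 0, 0.11, 0], [0, 0, 0, 0.11, 0], [0, 0, 0, 0.11, 0], [0, 0, 0, 0.11, 0], [0, 0, 0, 0.11, 0], [0, 0, 0, 0.11, 0], [0, 0, 0, 0.11, 0], [0, 0, 0, 0.11, 0], [0, 0, 0, 0.11, 0], [0, 0, 0, 0, 0]]])

```text
time: 4.82
ee_pos: [0.5149, 0.1427, 0.3017]
orientation: [1.0, 0.021, -0.019, 0.013]
wrist_force: [0.5, -0.1, -0.9]
width: -0.0001
```

```bash
python3 s.py
```

```text
t 4.83 machine [[-22.8 182.2]] z 0.3017 toolx yaw rel mach -2.6 zaxis [-0.038 -0.028 -0.999] F [ 0.5 -0.1 -0.9] w -0.0001
```

servo_tool(commands=[[[0.5, 0.5, 0, -0.03, 0], [1, 0.9, 0, 0, 0], [1, 0.9, 0, 0, 0], [1, 0.9, 0, 0, 0], [0.6, 0.5, 0, 0, 0], [0.2, 0, 0, 0, 0], [0, 0, 0, 0, 0]]])

```text
time: 5.7
ee_pos: [0.6086, 0.0773, 0.2995]
orientation: [0.998, 0.054, -0.021, 0.012]
wrist_force: [-0.5, -0.2, -0.3]
width: 0.0003
```

```bash
python3 s.py
```

```text
t 5.7 machine [[ 65.1 109. ]] z 0.2995 toolx yaw rel mach 1.2 zaxis [-0.04  -0.026 -0.999] F [-0.5 -0.2 -0.3] w 0.0003
```

servo_tool(commands=[[[-0.2, 0.3, 0.2, 0.01, 0], [-0.15, 0.5, 0.2, 0, 0], [0, 0.5, 0, 0, 0], [0, 0.5, 0, 0, 0], [0, 0.5, 0, 0, 0], [0, 0.5, 0, 0, 0], [0, 0.5, 0, 0, 0]]])

```text
time: 6.58
ee_pos: [0.6065, 0.0169, 0.2982]
orientation: [0.999, 0.049, -0.016, 0.004]
wrist_force: [0.2, 1.2, 0.8]
width: -0.0002
```

```bash
python3 s.py; python3 -c "
from h import *
shot('top','t2');shot('side','s2');crop('t2',290,100,490,250,4,'c_t2');crop('s2',300,100,500,250,4,'c_s2')"
```

```text
t 6.58 machine [[57.7 49. ]] z 0.2982 toolx yaw rel mach 0.7 zaxis [-0.032 -0.009 -0.999] F [0.2 1.2 0.8] w -0.0002
```

View pics/c_s2.png

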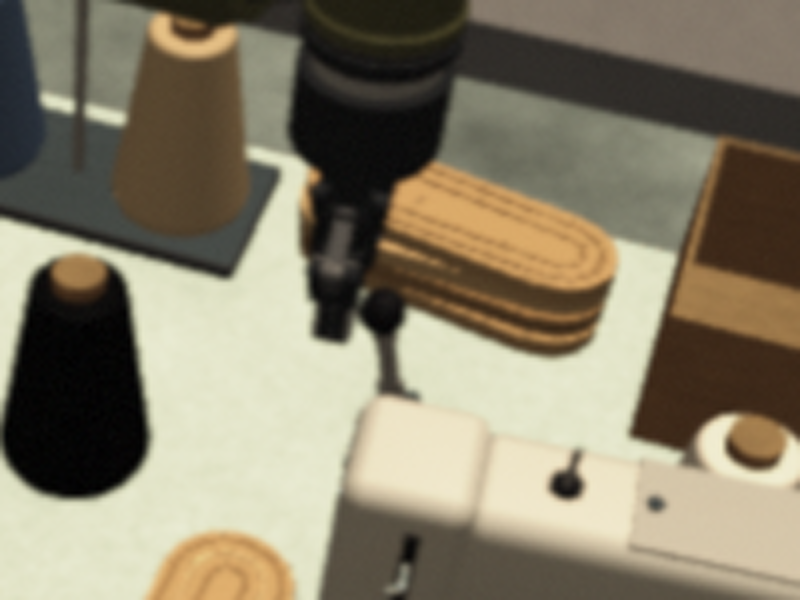

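The finger is on the knob's left side and the lever is swinging. I'll keep pushing.

servo_tool(commands=[[[0, 0.5, 0.05, 0, 0], [0, 0.5, 0.05, 0, 0], [0, 0.5, 0.05, 0, 0], [0, 0.5, 0.05, 0, 0], [0, 0.5, 0, 0, 0], [0, 0.5, 0, 0, 0], [0, 0.4, 0, 0, 0]]])

```text
time: 7.55
ee_pos: [0.6122, -0.0552, 0.292]
orientation: [0.999, 0.048, -0.019, 0.003]
wrist_force: [-0.4, 1.2, -0.2]
width: -0.0
```

```bash
python3 s.py; python3 -c "
from h import *
shot('top','t3');shot('side','s3');crop('t3',290,100,490,250,4,'c_t3');crop('s3',300,100,500,250,4,'c_s3')"
```

```text
t 7.55 machine [[ 57.2 -23.4]] z 0.292 toolx yaw rel mach 0.6 zaxis [-0.037 -0.007 -0.999] F [-0.4  1.2 -0.2] w -0.0
```

View pics/c_s3.png

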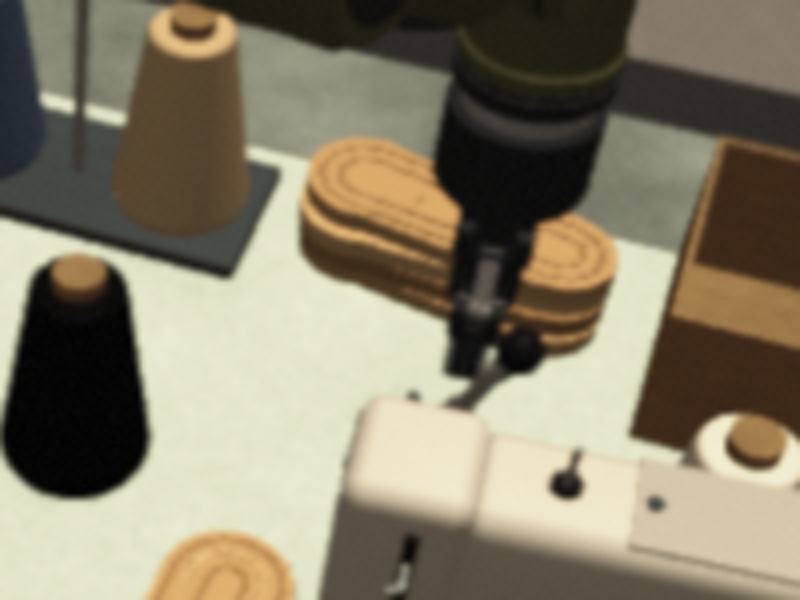

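```bash
python3 -c "
from h import *
p=np.load('mach.npy');S=load('s3')
for t in(.9,1,1.05,1.1,1.14,1.2):
    a=.6-t; print(t,((proj(S,M(p,[56,-4+112*np.sin(a),190+112*np.cos(a)]))-[300,100])*4+1.5).round())"
```

```text
0.9 [[495. 341.]]
1 [[514. 350.]]
1.05 [[523. 355.]]
1.1 [[531. 361.]]
1.14 [[538. 365.]]
1.2 [[547. 373.]]
```

servo_tool(commands=[[[0, 0.3, 0, 0, 0], [0, 0.3, 0, 0, 0], [0, 0, 0, 0, 0]]])

```text
time: 8.02
ee_pos: [0.6135, -0.0674, 0.2924]
orientation: [0.999, 0.048, -0.019, 0.002]
wrist_force: [-0.9, 3.5, 1.1]
width: 0.0001
```

```bash
python3 s.py; python3 -c "
from h import *
shot('side','s4');crop('s4',300,100,500,250,4,'c_s4')"
```

```text
t 8.03 machine [[ 57.5 -35.7]] z 0.2924 toolx yaw rel mach 0.6 zaxis [-0.037 -0.005 -0.999] F [-0.9  3.5  1.1] w 0.0001
```

View pics/c_s4.png

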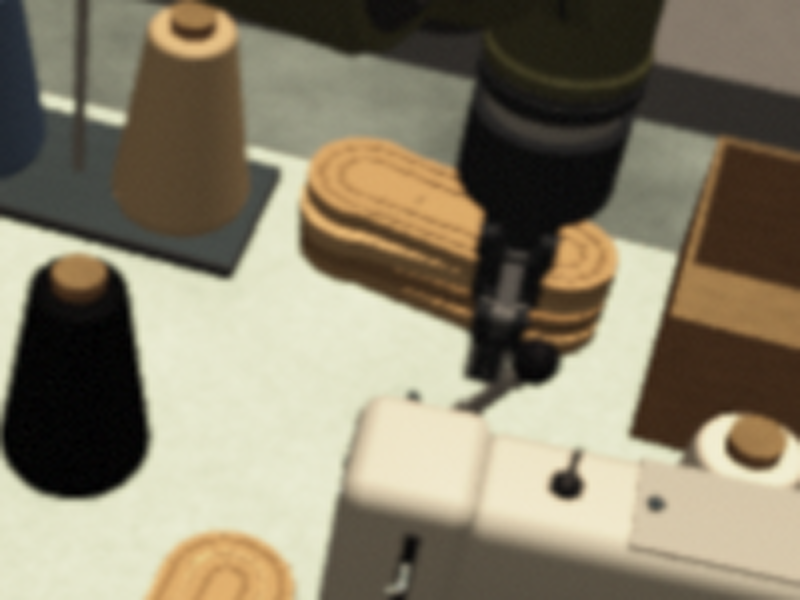

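servo_tool(commands=[[[0, -0.5, 0, 0, 0], [0, -1, 0, -0.03, 0], [0, -1, -0.1, 0, 0], [-0.3, -1, -0.1, 0, 0.5], [-0.5, -1, 0, 0, 1], [-0.5, -1, 0, 0, 1], [-0.5, -1, 0, 0, 1], [-0.5, -1, 0, 0, 1], [-0.5, -1, 0, 0, 1], [0, -1, 0, 0, 1], [0, -0.7, 0, 0, 1], [0, 0, 0, 0, 1]]])

```text
time: 9.57
ee_pos: [0.5211, 0.14, 0.2993]
orientation: [0.997, 0.075, -0.018, 0.003]
wrist_force: [-0.6, 0.3, -0.0]
width: 0.0852
```

```bash
python3 s.py; python3 -c "
from h import *
shot('side','s5');crop('s5',320,140,480,260,5,'c_s5')
p=np.load('mach.npy');S=load('s5')
for t in(1,1.14):
    a=.6-t; print(t,((proj(S,M(p,[56,-4+112*np.sin(a),190+112*np.cos(a)]))-[320,140])*5+2).round())"
```

```text
t 9.57 machine [[-16.8 179. ]] z 0.2993 toolx yaw rel mach 3.6 zaxis [-0.036 -0.008 -0.999] F [-0.6  0.3 -0. ] w 0.0852
1 [[542. 238.]]
1.14 [[572. 257.]]
```

View pics/c_s5.png

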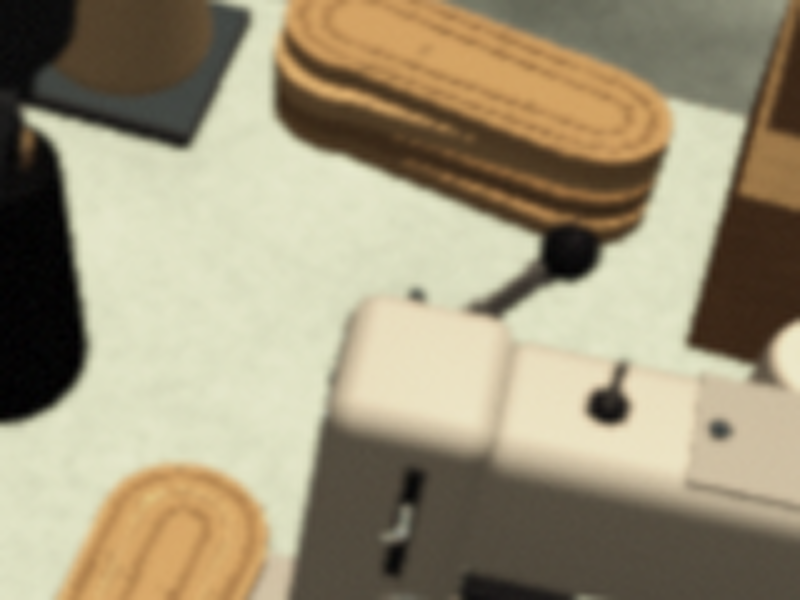

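servo_tool(commands=[[[0.4, 0.1, 0.5, 0, 1], [0.5, 0.1, 1, 0, 1], [0.4, 0.1, 1, 0, 1], [0.1, 0, 1, 0, 1], [0, 0, 1, 0, 1], [0, 0, 1, 0, 1], [0, 0, 1, 0, 1], [0, 0, 1, 0, 1], [0, 0, 1, 0, 1], [0, 0, 0.5, 0, 1], [0, 0, 0, 0, 1]]])

```text
time: 11.0
ee_pos: [0.5508, 0.1258, 0.1046]
orientation: [0.997, 0.068, -0.019, 0.005]
wrist_force: [-0.2, 1.5, 0.3]
width: 0.0852
```

```bash
python3 s.py
```

```text
t 11.0 machine [[ 11.6 162.3]] z 0.1046 toolx yaw rel mach 2.9 zaxis [-0.038 -0.013 -0.999] F [-0.2  1.5  0.3] w 0.0852
```

Shift a little left (tool y −) and lower.

servo_tool(commands=[[[0, -0.4, 0, -0.01, 1], [0, -0.2, 0.8, 0, 1], [0, 0, 1, 0, 1], [0, 0, 0.8, 0, 1], [0, 0, 0.4, 0, 1], [0, 0, 0, 0, 1]]])

```text
time: 11.75
ee_pos: [0.5489, 0.1395, 0.0435]
orientation: [0.997, 0.077, -0.016, 0.005]
wrist_force: [-0.9, 0.4, -0.2]
width: 0.0854
```

```bash
python3 s.py;  python3 -c "
from h import *
shot('side','s6');shot('top','t6');crop('s6',250,190,450,340,4,'c_s6');crop('t6',230,150,430,300,4,'c_t6')
S=load('s6');o=get_obs();e=Rn.from_quat(o['orientation']).as_matrix()
for k in(.0,.009,.022):
  for x in(-.057,.057):print(k,x,((proj(S,o['ee_pos']+e@[x,0,k])-[250,190])*4+1.5).round())"
```

```text
t 11.75 machine [[ 10.9 176.1]] z 0.0435 toolx yaw rel mach 3.9 zaxis [-0.032 -0.012 -0.999] F [-0.9  0.4 -0.2] w 0.0854
0.0 -0.057 [[250. 316.]]
0.0 0.057 [[289. 179.]]
0.009 -0.057 [[250. 325.]]
0.009 0.057 [[288. 188.]]
0.022 -0.057 [[250. 337.]]
0.022 0.057 [[288. 201.]]
```

View pics/c_s6.png

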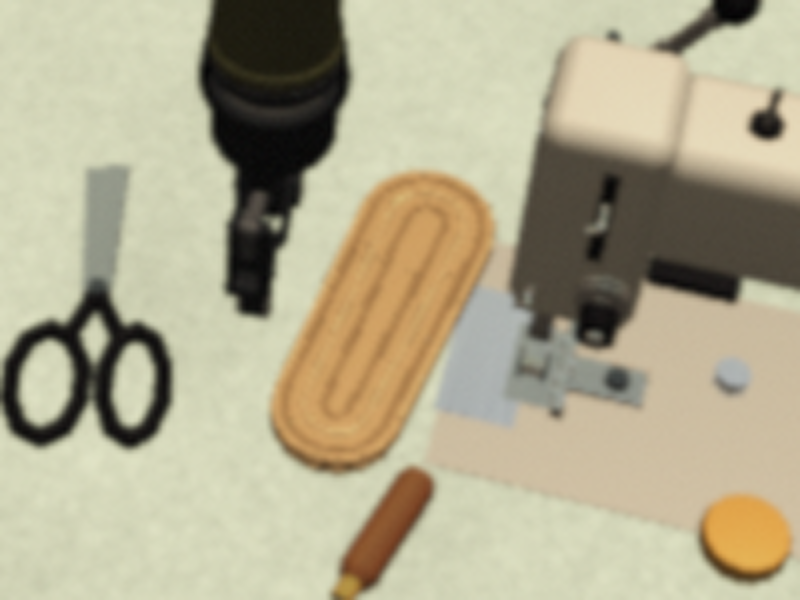

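View pics/c_t6.png

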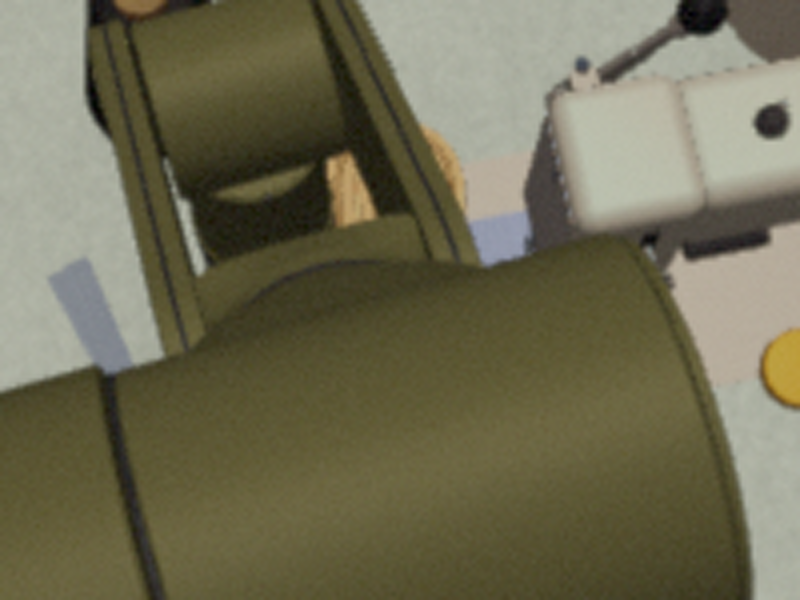

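servo_tool(commands=[[[0, 0, 0.6, 0, 1], [0, 0, 0.5, 0, 1], [0, 0, 0.2, 0, 1], [0, 0, 0, 0, 1]]])

```text
time: 12.35
ee_pos: [0.5496, 0.1393, 0.0175]
orientation: [0.997, 0.077, -0.014, 0.004]
wrist_force: [0.8, -0.3, 0.2]
width: 0.0853
```

```bash
python3 s.py;  python3 -c "
from h import *
shot('side','s7');crop('s7',250,190,450,340,4,'c_s7')"
```

```text
t 12.35 machine [[ 11.6 175.8]] z 0.0175 toolx yaw rel mach 3.9 zaxis [-0.028 -0.011 -1.   ] F [ 0.8 -0.3  0.2] w 0.0853
```

View pics/c_s7.png

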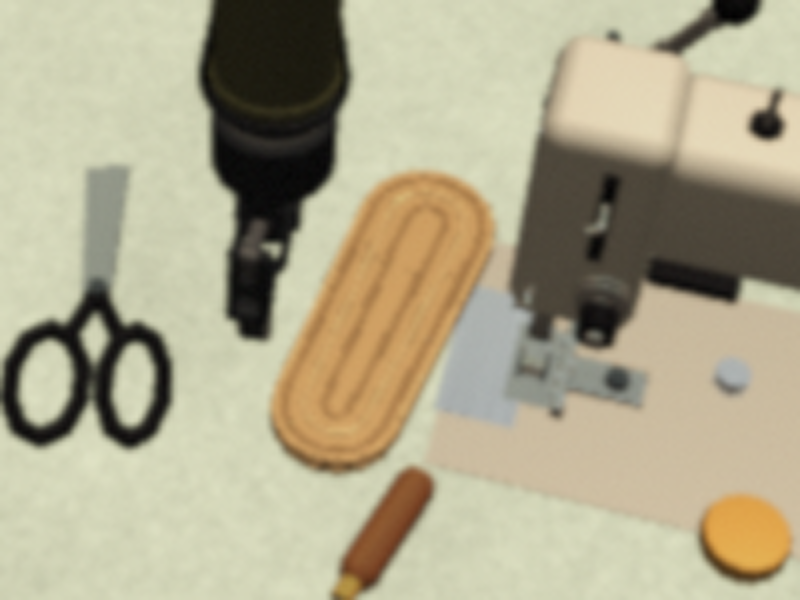

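servo_tool(commands=[[[0, 0, 0.25, 0, 1], [0, 0.4, 0, 0, 1], [0, 0.4, 0, 0, 1], [0, 0.4, 0, 0, 1], [0, 0.4, 0, 0, 1], [0, 0.4, 0, 0, 1], [0, 0, 0, 0, 1]]])

```text
time: 13.28
ee_pos: [0.5566, 0.0964, 0.0132]
orientation: [0.997, 0.077, -0.014, 0.004]
wrist_force: [-0.8, 0.4, -0.2]
width: 0.0856
```

```bash
python3 s.py;  python3 -c "
from h import *
shot('side','s8');crop('s8',250,190,450,340,4,'c_s8')"
```

```text
t 13.28 machine [[ 14.9 132.5]] z 0.0132 toolx yaw rel mach 3.9 zaxis [-0.027 -0.011 -1.   ] F [-0.8  0.4 -0.2] w 0.0856
```

View pics/c_s8.png

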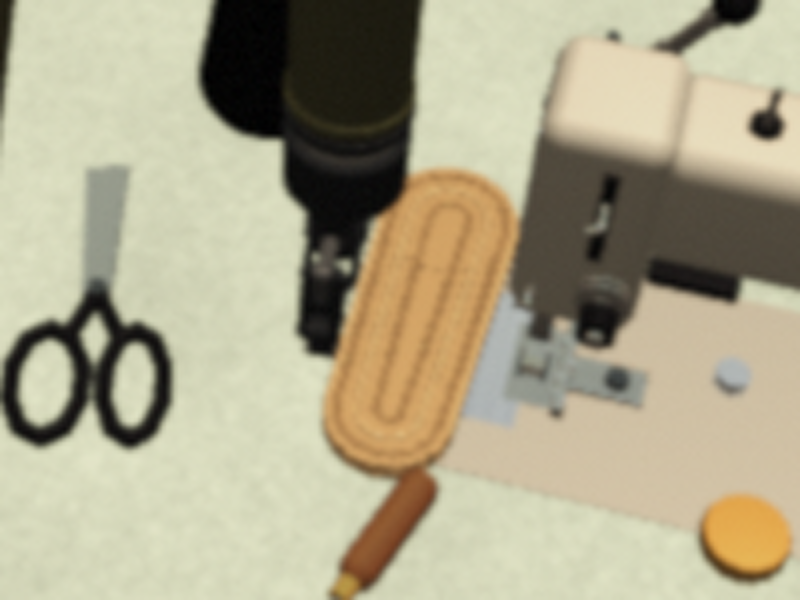

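```bash
python3 -c "
from h import *
a=cv2.imread('pics/s7.png');b=cv2.imread('pics/s8.png')
crop('s7',320,290,380,350,6,'x1');crop('s8',320,290,380,350,6,'x2')
x=np.hstack([cv2.imread('pics/x1.png'),cv2.imread('pics/x2.png')]);cv2.imwrite('pics/awl.png',x)
p=np.load('mach.npy');S=load('s8');m=solemask('s8',(350,270));q,f=solefit([(S,m)],[.556,.03,.0]);print(q,f,w2m(p,q[:2]),np.degrees(q[2]-p[2]))
for px in [(357,309),(352,308),(334,333),(343,337)]:print(w2m(p,onz(load('s0') if 0 else load('side0'),px,.012)))
"
```

```text
[0.55946872 0.04074495 0.0716807 ] 490.375 [[12.90561814 76.76730562]] -0.8328442086106848
[[-102.80087668   43.57736177]]
[[-103.62854659   55.54170274]]
[[-179.30107881   79.41112248]]
[[-183.01091499   57.29584916]]
```

View pics/awl.png

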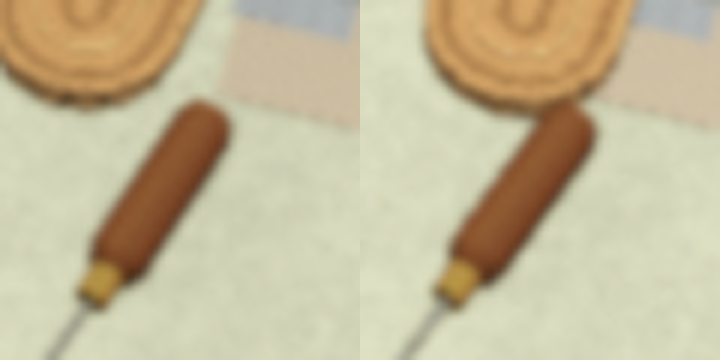

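servo_tool(commands=[[[0, -0.5, 0, 0, 1], [0, -0.5, -0.3, 0, 1], [0, 0, -1, 0, 1], [0, 0, -1, 0.04, 0], [0, 0, -1, 0, 0], [-0.6, 0.3, -0.2, 0, 0], [-1, 0.4, 0, 0, 0], [-1, 0.4, 0, 0, 0], [-1, 0.4, 0, 0, 0], [-1, 0.4, 0, 0, 0], [-0.6, 0.2, 0, 0, 0], [0, 0, 0, 0, 0]]])

```text
time: 14.82
ee_pos: [0.4442, 0.0708, 0.0879]
orientation: [0.999, 0.049, -0.017, 0.005]
wrist_force: [-0.2, 1.0, -0.5]
width: 0.0002
```

```bash
python3 s.py
```

```text
t 14.82 machine [[-99.4 116.7]] z 0.0879 toolx yaw rel mach 0.6 zaxis [-0.033 -0.011 -0.999] F [-0.2  1.  -0.5] w 0.0002
```

servo_tool(commands=[[[-0.8, 0.4, 0, 0, 0], [-0.7, 0.5, 0, 0, 0], [-0.2, 0.2, 0, 0, 0], [0, 0, 0.5, 0, 0], [0, 0, 0, 0, 0]]])

```text
time: 15.45
ee_pos: [0.4118, 0.044, 0.0786]
orientation: [0.999, 0.049, -0.016, 0.005]
wrist_force: [0.3, -0.5, -0.3]
width: 0.0001
```

```bash
python3 s.py;python3 -c "
from h import *
shot('side','s9');crop('s9',250,190,450,340,4,'c_s9')
p=np.load('mach.npy');S=load('s9');m=solemask('s9',(360,255));q,f=solefit([(S,m)],[.556,.03,.07]);print(q,f,w2m(p,q[:2]),np.degrees(q[2]-p[2]))"
```

```text
t 15.45 machine [[-133.9   92.7]] z 0.0786 toolx yaw rel mach 0.6 zaxis [-0.031 -0.011 -0.999] F [ 0.3 -0.5 -0.3] w 0.0001
[0.55784303 0.03100657 0.14516301] 1281.375 [[10.44739413 67.20508531]] 3.377382146367508
```

View pics/c_s9.png

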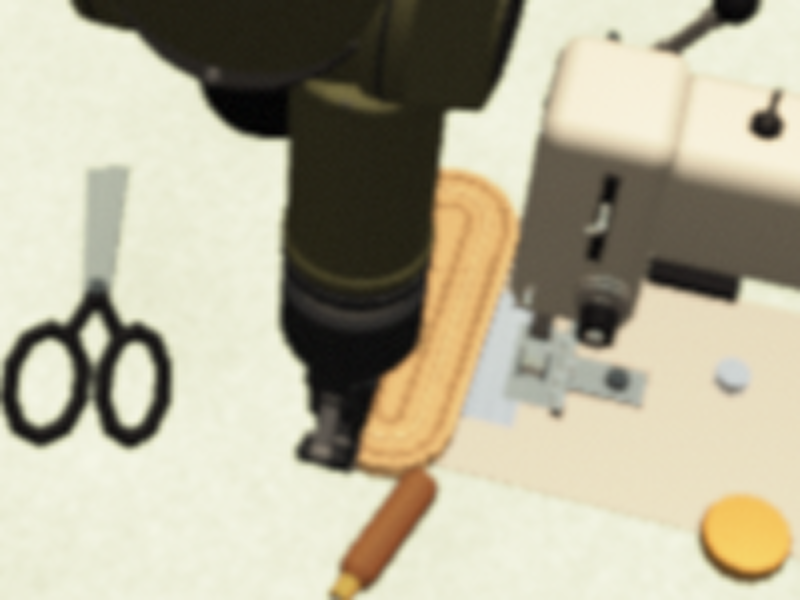

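```bash
python3 -c "
from h import *
p=np.load('mach.npy');S=load('s9')
im=cv2.imread('pics/s9.png')
def pl(P,col):
    q=((proj(S,P)-[250,190])*4+1.5).astype(int);cv2.polylines(big,[q],True,col,1)
big=cv2.imread('pics/c_s9.png')
x,y=-136,93
pl(M(p,[[x-14.5,y-11,6],[x+14.5,y-11,6],[x+14.5,y+11,6],[x-14.5,y+11,6]]),(0,0,255))
pl(soleout([.55947,.04074,.0717],.016),(255,0,0))
pl(soleout([.55947,.04074,.0717],.0),(255,255,0))
cv2.imwrite('pics/ov9.png',big)"
```

```text
(no output)
```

View pics/ov9.png

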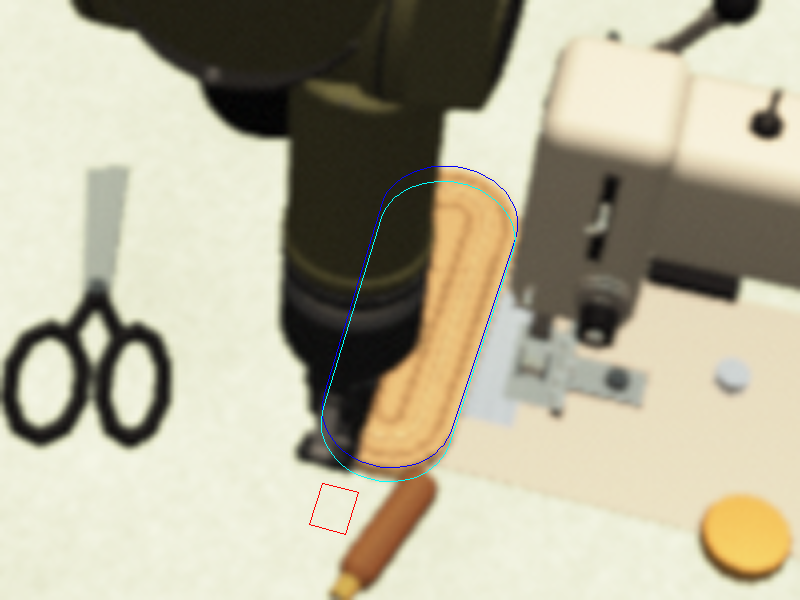

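servo_tool(commands=[[[0, 0, 1, 0, 0], [0, 0, 1, 0, 0], [0, 0, 0.5, 0, 0], [0, 0, 0, 0, 0]]])

```text
time: 16.0
ee_pos: [0.414, 0.0441, 0.0278]
orientation: [0.999, 0.049, -0.013, 0.005]
wrist_force: [0.4, -0.0, -0.0]
width: 0.0
```

```bash
python3 s.py;python3 -c "
from h import *
shot('side','s10');crop('s10',250,190,450,340,4,'c_s10')"
```

```text
t 16.0 machine [[-131.7   92.7]] z 0.0278 toolx yaw rel mach 0.7 zaxis [-0.026 -0.01  -1.   ] F [ 0.4 -0.  -0. ] w 0.0
```

View pics/c_s10.png

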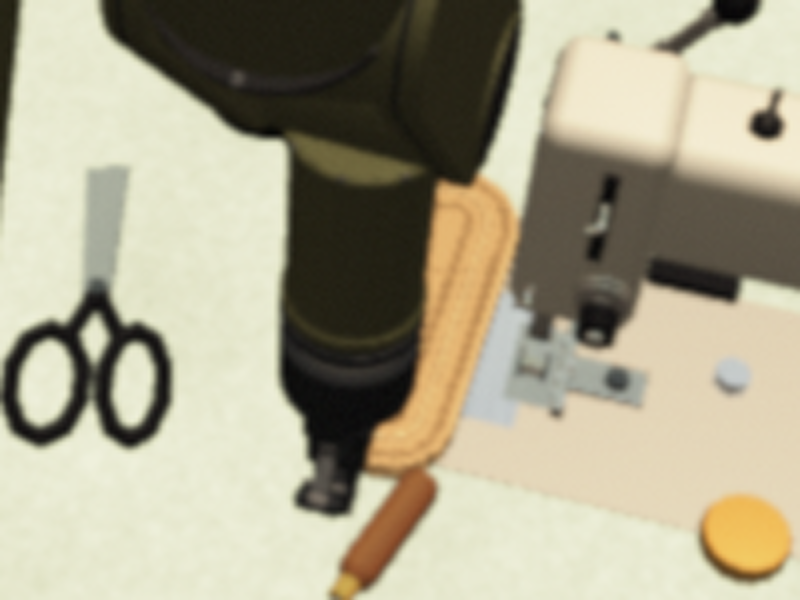

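servo_tool(commands=[[[0.4, 0, 0, 0, 0], [0.3, 0, 0, 0, 0], [0.3, 0, 0, 0, 0], [0.3, 0, 0, 0, 0], [0.25, 0, 0, 0, 0], [0, 0, 0, 0, 0]]])

```text
time: 16.8
ee_pos: [0.4483, 0.0476, 0.0288]
orientation: [0.999, 0.049, -0.012, 0.005]
wrist_force: [0.2, -0.3, 0.5]
width: 0.0001
```

```bash
python3 s.py;python3 -c "
from h import *
shot('side','s11');crop('s11',250,190,450,340,4,'c_s11')"
```

```text
t 16.8 machine [[-97.2  93.1]] z 0.0288 toolx yaw rel mach 0.7 zaxis [-0.023 -0.01  -1.   ] F [ 0.2 -0.3  0.5] w 0.0001
```

View pics/c_s11.png

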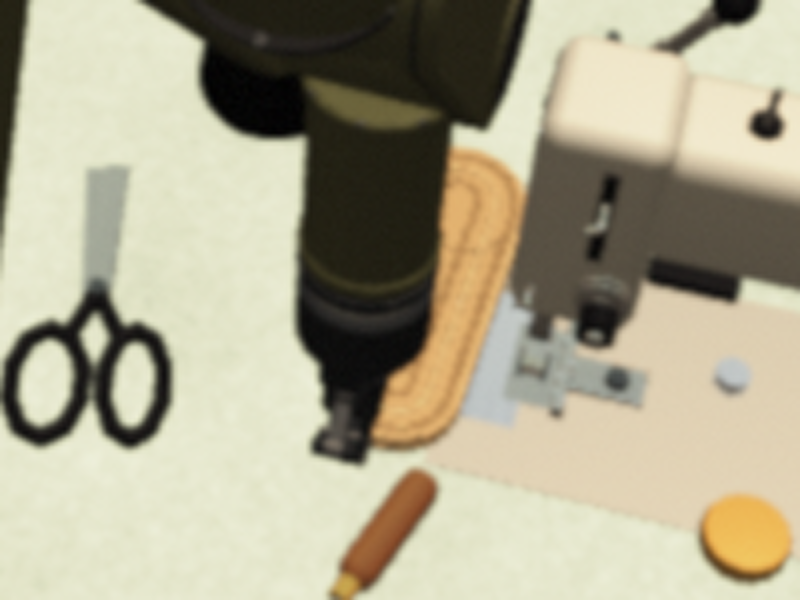

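servo_tool(commands=[[[-0.5, -0.2, 0, 0, 0], [0, -0.5, -1, -0.03, 0], [0, -0.8, -1, 0, 0], [0, -0.8, -1, 0, 1], [0.5, -0.7, -0.2, 0, 1], [1, 0, 0, 0, 1], [1, 0, 0, 0, 1], [1, 0, 0, 0, 1], [1, 0, 0, 0, 1], [1, 0, 0, 0, 1], [0.5, 0, 0, 0, 1], [0, 0, 0, 0, 1]]])

```text
time: 18.35
ee_pos: [0.5467, 0.1291, 0.0849]
orientation: [0.997, 0.074, -0.016, 0.004]
wrist_force: [-1.3, -0.5, -0.0]
width: 0.0854
```

```bash
python3 s.py;python3 -c "
from h import *
shot('side','s12');crop('s12',250,190,450,340,4,'c_s12')
p=np.load('mach.npy');S=load('s12');m=solemask('s12',(367,255));q,f=solefit([(S,m)],[.58,.04,.07]);print(q,f,w2m(p,q[:2]),np.degrees(q[2]-p[2]))"
```

```text
t 18.35 machine [[  7.8 165.9]] z 0.0849 toolx yaw rel mach 3.5 zaxis [-0.032 -0.011 -0.999] F [-1.3 -0.5 -0. ] w 0.0854
[0.58103    0.04105616 0.05350926] 84.75 [[34.4136018  75.22072502]] -1.8739912580611529
```

View pics/c_s12.png

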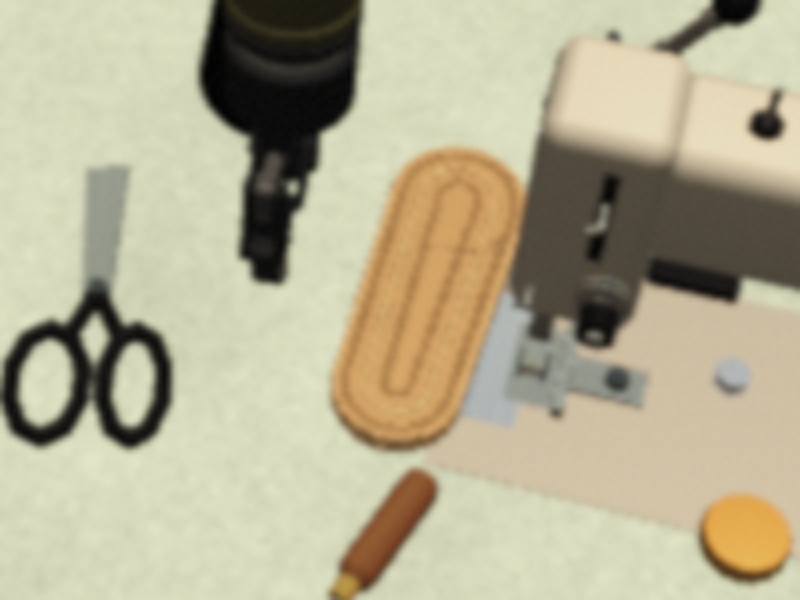

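servo_tool(commands=[[[0.7, 0.3, 0, 0, 1], [0.5, 0.3, 0.5, 0, 1], [0, 0, 1, 0, 1], [0, 0, 1, 0, 1], [0, 0, 0.7, 0, 1], [0, 0, 0.2, 0, 1], [0, 0, 0, 0, 1]]])

```text
time: 19.27
ee_pos: [0.5716, 0.1175, 0.0125]
orientation: [0.997, 0.073, -0.017, 0.005]
wrist_force: [0.6, 0.4, 0.6]
width: 0.0854
```

```bash
python3 s.py
```

```text
t 19.27 machine [[ 31.6 152.1]] z 0.0125 toolx yaw rel mach 3.5 zaxis [-0.033 -0.012 -0.999] F [0.6 0.4 0.6] w 0.0854
```

servo_tool(commands=[[[-0.02, 0.5, 0, 0, 1], [-0.02, 0.4, 0, 0, 1], [-0.02, 0.4, 0, 0, 1], [-0.02, 0.4, 0, 0, 1], [-0.02, 0.4, 0, 0, 1], [-0.02, 0.4, 0, 0, 1], [0, 0, 0, 0, 1]]])

```text
time: 20.15
ee_pos: [0.5782, 0.0638, 0.015]
orientation: [0.997, 0.073, -0.015, 0.005]
wrist_force: [0.1, 0.6, -0.1]
width: 0.0856
```

```bash
python3 s.py;python3 -c "
from h import *
shot('side','s13');crop('s13',290,190,450,310,5,'c_s13')
p=np.load('mach.npy');S=load('s13');m=solemask('s13',(372,255));q,f=solefit([(S,m)],[.58,.01,.07]);print(q,f,w2m(p,q[:2]),np.degrees(q[2]-p[2]))"
```

```text
t 20.15 machine [[33.5 98.1]] z 0.015 toolx yaw rel mach 3.4 zaxis [-0.029 -0.011 -1.   ] F [ 0.1  0.6 -0.1] w 0.0856
[0.58502849 0.01433867 0.16467467] 412.0625 [[36.09660617 48.25816082]] 4.495318002317314
```

View pics/c_s13.png

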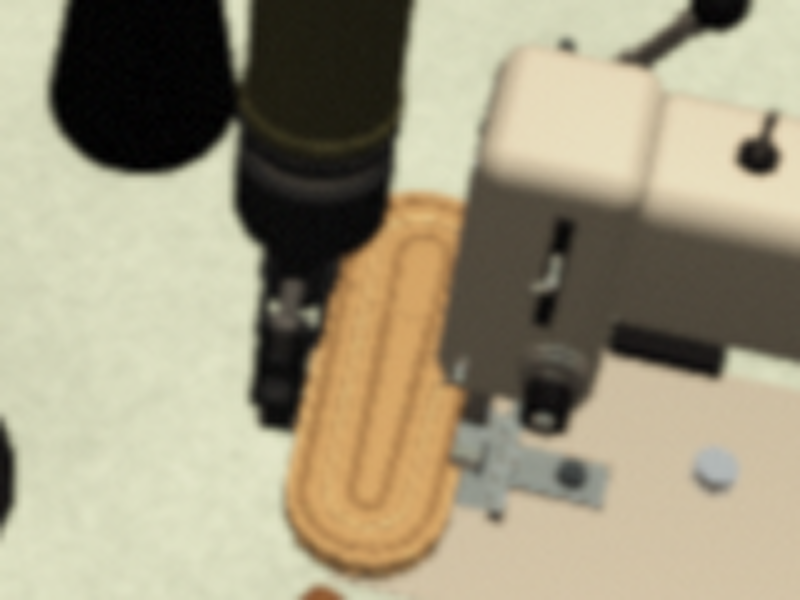

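servo_tool(commands=[[[-0.02, 0.25, 0.08, 0, 1], [-0.02, 0.25, 0, 0, 1], [-0.02, 0.25, 0, 0, 1], [0, 0, 0, 0, 1]]])

```text
time: 20.7
ee_pos: [0.5793, 0.0489, 0.0136]
orientation: [0.997, 0.074, -0.015, 0.004]
wrist_force: [0.6, 0.3, -0.3]
width: 0.0853
```

```bash
python3 s.py;python3 -c "
from h import *
shot('side','s14');crop('s14',290,190,450,310,5,'c_s14')"
```

```text
t 20.7 machine [[33.4 83.2]] z 0.0136 toolx yaw rel mach 3.5 zaxis [-0.028 -0.011 -1.   ] F [ 0.6  0.3 -0.3] w 0.0853
```

View pics/c_s14.png

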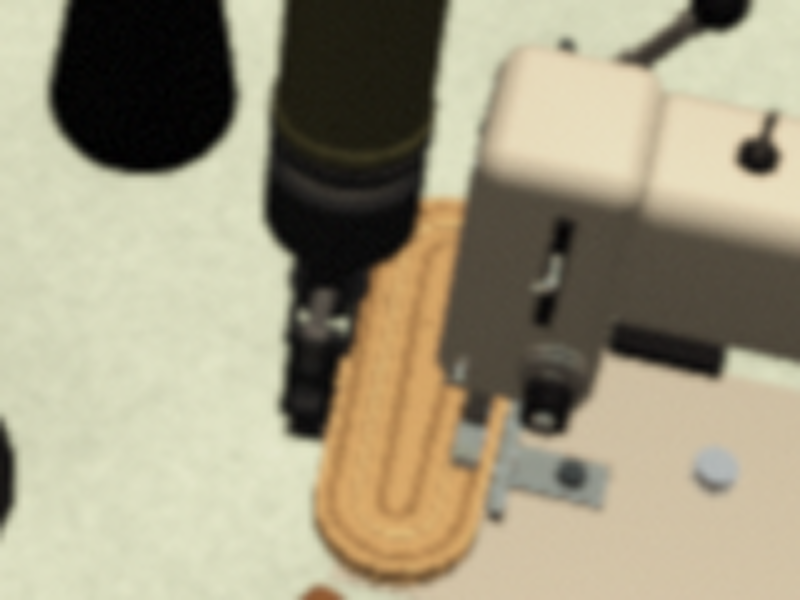

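servo_tool(commands=[[[0, 0.12, 0, 0, 1], [0, 0.1, 0, 0, 1], [0, 0, 0, 0, 1]]])

```text
time: 21.12
ee_pos: [0.5797, 0.0459, 0.0136]
orientation: [0.997, 0.073, -0.015, 0.003]
wrist_force: [-0.1, -0.1, -1.1]
width: 0.0854
```

```bash
python3 s.py;python3 -c "
from h import *
shot('side','s15');crop('s15',330,250,410,310,10,'c_s15')"
```

```text
t 21.12 machine [[33.5 80.2]] z 0.0136 toolx yaw rel mach 3.5 zaxis [-0.029 -0.008 -1.   ] F [-0.1 -0.1 -1.1] w 0.0854
```

View pics/c_s15.png

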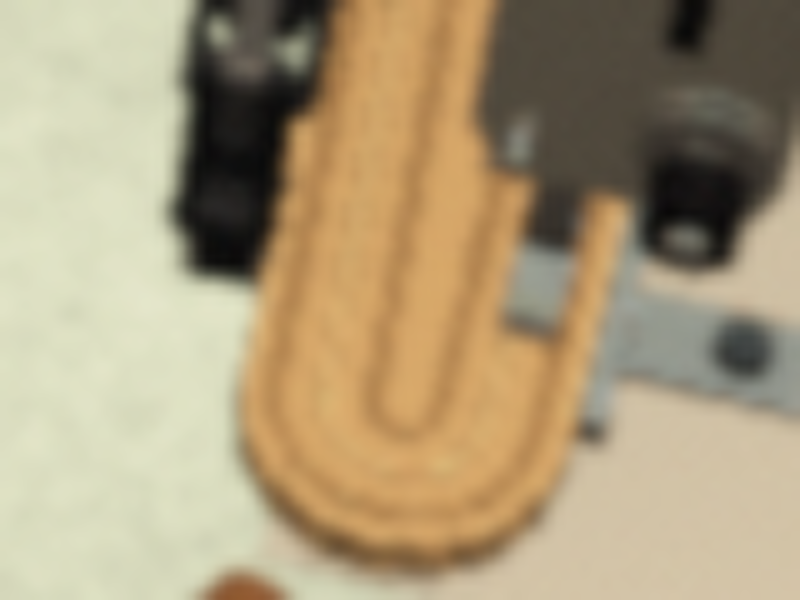

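servo_tool(commands=[[[0, 0.12, 0, 0, 1], [0, 0.12, 0, 0, 1], [0, 0, 0, 0, 1]]])

```text
time: 21.55
ee_pos: [0.5799, 0.0461, 0.0137]
orientation: [0.997, 0.072, -0.015, -0.0]
wrist_force: [-0.1, -0.2, -0.2]
width: 0.0853
```

```bash
python3 s.py;python3 -c "
from h import *
shot('side','s16');crop('s16',330,250,410,310,10,'c_s16')"
```

```text
t 21.55 machine [[33.7 80.3]] z 0.0137 toolx yaw rel mach 3.4 zaxis [-0.03  -0.001 -1.   ] F [-0.1 -0.2 -0.2] w 0.0853
```

View pics/c_s16.png

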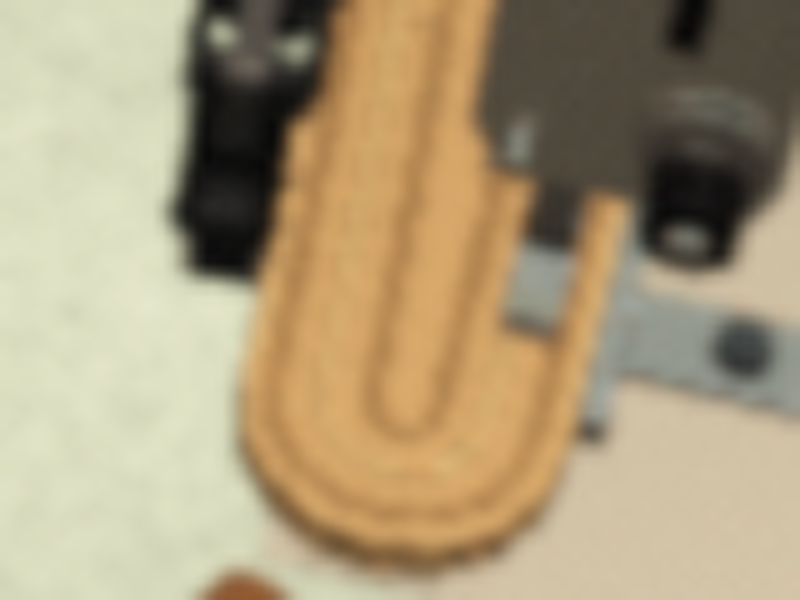

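servo_tool(commands=[[[0, 0.25, 0, 0, 1]]])

```text
time: 21.72
ee_pos: [0.5801, 0.0453, 0.0137]
orientation: [0.997, 0.071, -0.015, -0.004]
wrist_force: [-1.0, 31.4, 2.1]
width: 0.0853
```

```bash
python3 s.py
```

```text
t 21.73 machine [[33.9 79.5]] z 0.0137 toolx yaw rel mach 3.2 zaxis [-0.03   0.006 -1.   ] F [-1.  31.4  2.1] w 0.0853
```

Blocked at the guide with 31 N, so the sole is seated. I'll back off, lift away and check.

servo_tool(commands=[[[0, -0.3, 0, 0, 1], [0, -0.6, 0, 0, 1], [0, -0.8, 0, 0, 1], [0, -0.5, -0.6, 0, 1], [0, 0, -1, 0, 1], [0, 0, -1, 0, 1], [0, 0, -1, 0, 1], [0, -1, -1, 0, 1], [0, -1, -1, 0, 1], [0, -1, -1, 0, 1], [0, -1, -1, 0, 1], [0, 0, 0, 0, 1]]])

```text
time: 23.22
ee_pos: [0.5665, 0.174, 0.1781]
orientation: [0.997, 0.073, -0.012, -0.002]
wrist_force: [-0.2, -1.1, 0.2]
width: 0.0855
```

```bash
python3 s.py;python3 -c "
from h import *
shot('side','s17');shot('top','t17');crop('s17',290,160,450,310,4,'c_s17')
p=np.load('mach.npy');S=load('s17');m=solemask('s17',(365,285));big=cv2.imread('pics/c_s17.png')
def pl(P,col):
    q=((proj(S,P)-[290,160])*4+1.5).astype(int);cv2.polylines(big,[q],True,col,1)
pl(M(p,[[35,-16,11],[-35,-16,11]]),(0,255,0))
a=np.radians(1.85);pl(soleout([*M(p,[[34,27,0]])[0,:2],p[2]+a],.016),(255,0,0))
cv2.imwrite('pics/ov17.png',big)"
```

```text
t 23.23 machine [[ 31.4 208.9]] z 0.1781 toolx yaw rel mach 3.4 zaxis [-0.024  0.003 -1.   ] F [-0.2 -1.1  0.2] w 0.0855
```

View pics/c_s17.png

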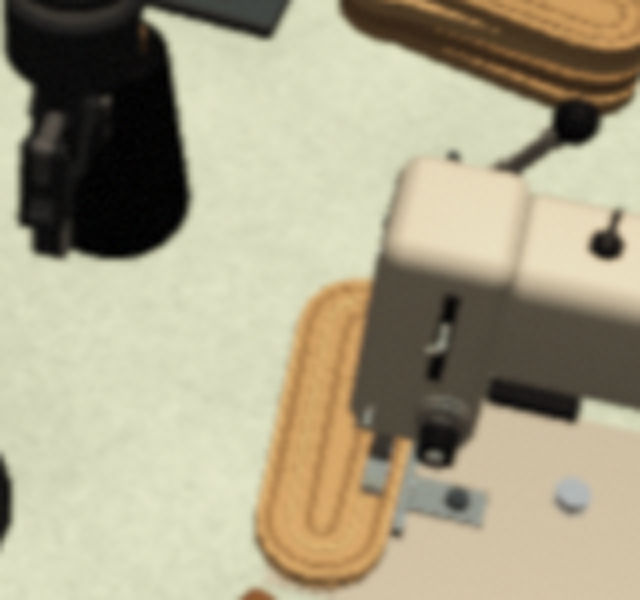

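View pics/ov17.png

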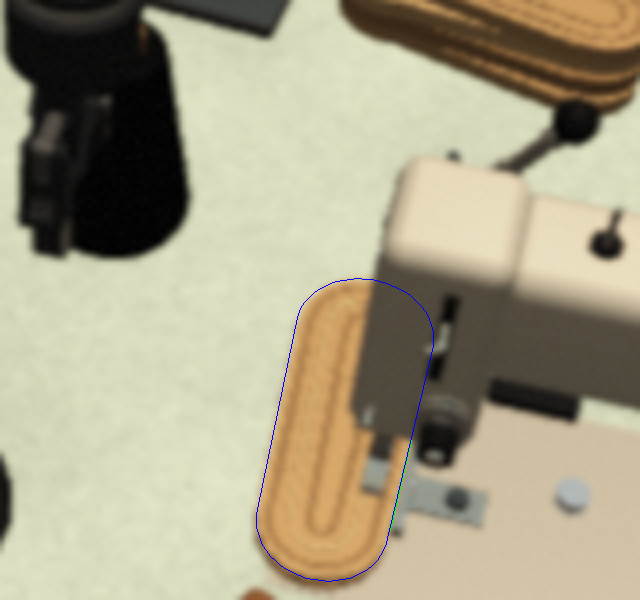

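View pics/s17.png

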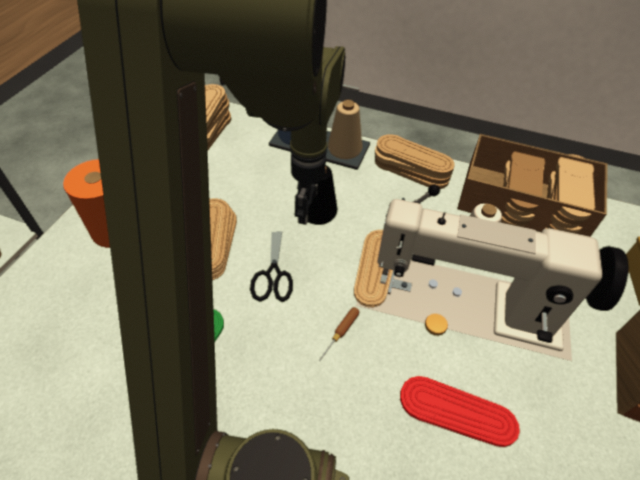

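View pics/t17.png

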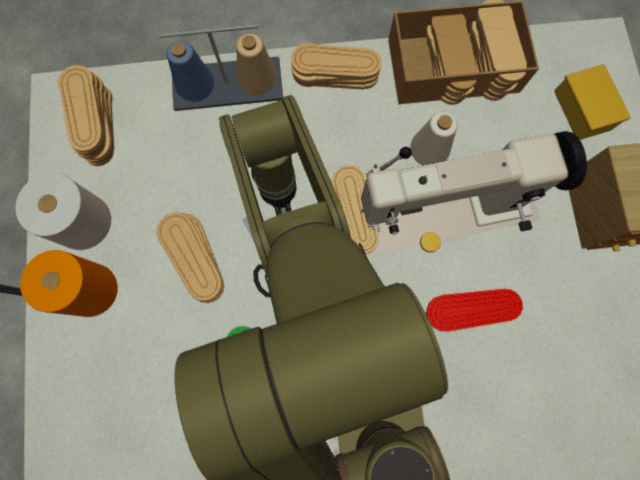

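```bash
python3 -c "
from h import *
print(ticket.close_job())"
```

```text
the job is handed in; nothing more can be done
None
```

The foot lifter lever is at its second stop and the sole lies against the edge guide. I handed the job in at about 23 s of the 54 s allowed, and no verdict was reported.

- **Lever:** I pushed the knob over from the left with shut fingers. After I let go, it stayed at an angle of about 1.14 in the side view, which is the second stop.
- **Sole:** I slid it under the raised foot with both open fingertips on its left side. It stopped at the guide, with about 31 N at the wrist on the last push. After I backed off, its outline matched the expected flush position to within 1–2 mm.
- **Awl, possible slip:** on the first sideways push the sole's heel reached the awl. The awl shifted by less than a pixel, roughly 1–2 mm at most. I then pushed the sole about 20 mm toward the back to clear it before finishing.
- **Other bystanders:** none I could see had moved. In the last pictures the arm hid part of the scene, such as the green sole, and I checked the bystanders only by eye.
- **Force reading:** the wrist force read near zero on the small push that first met the guide. I took contact there from the stalled position, and the harder push confirmed it.

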